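# Rock the welding positioner's spindle into gear

## Task

The spindle of the small bench welding positioner is out of gear. First push the red-balled weighted gear lever over to the side of the amber screen, so that it falls and its brass dog rests on top of the gear's teeth; then take the aluminium square on the tilted spindle and rock it back and forth until the dog drops into a gap and the lever falls fully home, then let go. Leave the spanner, the orange magnet and the steel cup where they are.

Things in the scene. Friction and masses are not known exactly. Their poses are not given: they have to be found in the camera images.
- positioner: small manual welding positioner, bolted down: blue head on grey cheeks over a dark base plate 200 x 190 mm. Origin on the work surface mid-plate; z up, -x is its front, which faces the robot's left, y its own left. The head's face leans 35 deg from level towards the front; the spindle on it points up and forward, 35 deg from vertical. The gear lever is on its -y side, the near side to the robot
- driving_square: aluminium bar 30 x 30 mm square, 71 mm long, standing on the spindle; rock the spindle by it. Origin at the centre of its foot; z points out along the spindle's axis, x and y are square to its faces. Its foot stands on a dark disc of radius 38 mm, and the gear's top is 6 mm below the foot. It turns with light friction (0.06 N m) and stays where it is left
- square_top (a point): centre of the free end of the aluminium square, 71 mm out from its foot along the spindle's axis; same axes as the square
- gear_edge (a point): fixed point at the level of the gear's top, at the gear's edge nearest the robot, where the lever's brass dog (12 x 12 mm) comes down. The steel gear on the spindle (radius 60 mm, 12 mm thick) has 8 square teeth 18 mm wide, one every 45 deg, gaps about 20 mm wide between. The angle of teeth to aluminium square differs every time. At the start a tooth is under the dog
- screen_edge (a point): middle of the free top edge of the see-through amber spatter screen (140 wide, 165 long, 4 thick) behind the spindle, on the side away from the front. It is parallel to the spindle's axis, 83 mm from it, and so leans over the spindle: a tool that comes straight down on the aluminium square hits it. Come along the spindle's axis
- lever_ball (a point): centre of the red ball, 34 mm across, at the end of the gear lever (rod 10 mm thick, 115 mm from pivot to ball centre). About 0.2 m above the work surface
- lever_pivot (a point): point on the lever's pivot axis, in the plane where the lever swings, 125 mm from the spindle. Its y axis is the pivot axis, x points away from the positioner's front, z is up. The ball swings in its x-z plane. The lever's weight tips it to whichever side of vertical it leans; some 1 N at the ball pushes it over
- gear_lever (a joint): lever angle, rad. 0: leans 30 deg to the front, out of gear (the start). 0.52: vertical; beyond, it falls away from the front by itself until the dog lies on a tooth (0.9 to 1.05) and stays there, pressing lightly. When a gap comes under the dog (within 0.35 rad of spindle turn, one way or the other) it falls to its stop at 1.20, in gear; the spindle then has only about +-0.07 rad of play
- spanner_1: loose open-ended spanner, 48 x 231 x 7 mm, lying between the positioner and the robot; to be left alone
- magnet_square_1: loose orange welding magnet, 65 x 65 x 15 mm; to be left alone
- steel_cup: loose steel cup with handle and small stock in it, 69 x 93 x 91 mm high; to be left alone

How it is judged:
On the way, in this order (a step that is already met when the one before it is completed fails the run):
1. the gear lever has been pushed over and its dog rests on the gear's teeth (lever between 0.85 and 1.08 rad) (value of joint gear_lever between 0.85 and 1.08 rad), for 0.3 s.
2. the fingers are on the aluminium square while the dog drops into a gap (lever beyond 1.13 rad) (value of joint gear_lever above 1.13 rad and contact force between the fingers and driving_square above 0.5 N), for 0.1 s.
At the end, for the whole second after the job is handed in: the gear lever has fallen home with its dog down in a gap of the gear (lever beyond 1.13 rad of 1.20), let go, and the spanner, magnet and cup are within 30 mm of where they stood (value of joint gear_lever above 1.13 rad and distance of each of spanner_1, magnet_square_1, steel_cup from where it was at the start of the episode below 0.03 m); the robot touches nothing.
It fails at once if a bystander (spanner, magnet or cup) pushed more than 30 mm or the cup tipped over (distance of any of spanner_1, magnet_square_1, steel_cup from where it was at the start of the episode above 0.03 m or angle between steel_cup's own z axis and vertical above 0.6 rad).
It also fails if it takes over 61 s, if anything falls off the work surface, if the arm or the gripper's body presses on something with over 40 N, if the wrist force passes 120 N, or if a joint passes its speed limit or range.

## Robot

A 7-joint arm with a two-finger parallel gripper is mounted at the origin on a cart in front of the work surface, level with it; the furniture and walls round the work are solid. World frame = base frame: x ahead of the robot, y to its left, z up, the work surface at z = 0. Lengths are in m, angles in rad, forces in N, time in s.
With the tool pointing down it reaches from about 0.4 to 0.875 m from the base axis. Payload 6.5 kg.
Tool frame: the origin (TCP) lies midway between the tips of the shut fingers; the grasp point (between the pads) lies 19 mm behind it; z points along the fingers, y is the direction in which the jaws open and shut (so a half turn about z gives the same grasp; the last joint's range is limited). The gripper opens to 85 mm and grips with 20 to 120 N. Pads are 22 mm wide; open, the fingers measure 114 mm over their backs; the gripper's body (76 mm by 85 mm) begins 54 mm behind the grasp point. The pads swing forward as they close: fully open they stand 13 mm farther back than shut.
Start: joints at [1.1, 0.536, -0.004, 1.538, 0.003, 1.067, -0.071], TCP at [0.256, -0.597, 0.231] pointing down, gripper open.
Joint ranges: [-2.7, 2.7], [-0.37, 2.16], [-1.27, 1.26], [0.24, 2.4], [-1.31, 4.45], [0.19, 1.91], [-2.76, 2.76]. Speed limits (rad/s): [2.39, 2.39, 3.14, 3.14, 3.14, 3.14, 3.14].

## Interface

Orientations are given as a rotation vector (axis times angle).
In Python, from plant import manip gives the robot as it stands. The module is installed in compiled form; this text tells all that it offers.
- The arm moves only by the tool drive_tool, never from a script. Its argument "series" is a list of rows, each an object with "dp": the shift along the tool's x, y, z in m, a list of three; "twist": the turn about the tool's z in degrees; "grip": the finger opening in m, from 0 to 0.0854. In form: [{"dp": [dx, dy, dz], "twist": twist, "grip": grip}, ...]. A call has 1 to 8 rows; each row is the pose to reach, as a shift and turn from the pose commanded when the call began, along the tool's axes at that moment; what a row does not reach only later rows make up. A row lasts 1/8 s, in which the tool goes at most 62.5 mm and 10.7 degrees, less where a joint would pass 70% of its speed; a pose out of reach is approached as far as the arm can. A call with a gripper value outside its range is refused whole. The fingers move at their own pace and stop on an object; "force" is the grip in N (left out, the last holds). Time passes only in rows, so rows that repeat a pose let the fingers close. It gives the time, the measured TCP pose, the force and the opening at its end, in the units of the state.
- manip.get_obs(): the state, without advancing time (a new reading comes with each control period).
- manip.grab_frame(name): name is "scene" or "top"; returns a dict with "color" (420x560x3 uint8, blue, green, red), "K" (3x3 intrinsics, pixels), "dist_coeffs" ([k1, k2, p1, p2, k3] as OpenCV has them; the pictures are not rectified), "origin" and "rotation" of the camera in the world. Camera axes: x right, y down, z forward; pixel columns grow to the right and rows downward; lengths in m; the calibration is good to about 2 mm. A picture is of the moment at which its call begins. There is no depth.
- manip.finish_job(): hands the job in, once; it reports no verdict.
The state is a dict: "time_s": time; "q": joint angles; "qd": joint speeds; "joint_torque": joint torques, N m; "tcp_pos": TCP position; "ee_rot": TCP orientation; "ft_force": force on the tool from outside, world axes, zero at the start; "ft_torque": the same for the moment, N m; "gripper_width": finger opening in m.
Only numpy, scipy, OpenCV 4.12 (cv2) and the standard library are available. Lean on these libraries where they do the work, as an engineer would, in place of code of your own. Each camera call takes 0.05 s, during which the arm holds its last target.

## Working session

There is one attempt and no reset: what is moved stays moved. The work goes in short steps, Python scripts to look and compute and a tool call to move; the robot and the scene stay as the last step left them, time stands still between calls to the robot, and variables do not carry over. Pictures are saved under pics/ and viewed, and the job is handed in when it is done.

Besides the shell and the picture viewer there is one more tool, called after "Call:" as name([rows], argument=value, ...), one row to a line, values as JSON. drive_tool: Moves the arm, as the interface text tells. Its arguments: {"type":"object","properties":{"series":{"type":"array","items":{"type":"object","properties":{"dp":{"type":"array","items":{"type":"number"}},"twist":{"type":"number"},"grip":{"type":"number"}}}},"force":{"type":"number"}},"required":["series"]}

```bash
mkdir -p pics; cat > h.py <<'E'
import numpy as np, cv2
from scipy.spatial.transform import Rotation as R
from plant import manip
def grab(n,tag):
    f=manip.grab_frame(n); cv2.imwrite(f'pics/{tag}.png',f['color']); 
    import pickle; pickle.dump(f,open(f'pics/{tag}.pkl','wb')); return f
def ray(f,u,v):
    p=cv2.undistortPoints(np.array([[[u,v]]],float),np.array(f['K']),np.array(f['dist_coeffs']))[0,0]
    Rm=np.array(f['rotation']); Rm=Rm if Rm.shape==(3,3) else R.from_rotvec(Rm).as_matrix()
    d=Rm@np.array([p[0],p[1],1]); return np.array(f['origin']),d/np.linalg.norm(d)
def tri(f1,p1,f2,p2):
    o1,d1=ray(f1,*p1);o2,d2=ray(f2,*p2)
    A=np.stack([d1,-d2],1); s=np.linalg.lstsq(A,o2-o1,rcond=None)[0]
    a=o1+s[0]*d1;b=o2+s[1]*d2
    return (a+b)/2,np.linalg.norm(a-b)
def onz(f,u,v,z):
    o,d=ray(f,u,v); return o+d*(z-o[2])/d[2]
def proj(f,P):
    Rm=np.array(f['rotation']); Rm=Rm if Rm.shape==(3,3) else R.from_rotvec(Rm).as_matrix()
    Pc=(np.atleast_2d(P)-np.array(f['origin']))@Rm
    return cv2.projectPoints(Pc,np.zeros(3),np.zeros(3),np.array(f['K']),np.array(f['dist_coeffs']))[0][:,0]
E
python3 - <<'E'
from h import *
for n in('scene','top'):
    f=grab(n,n+'0'); print(n,f['origin'],np.array(f['rotation']).round(3).tolist(),f['K'])
o=manip.get_obs()
for k in o: print(k,np.round(o[k],4))
E
```

```text
scene [-0.22434532  0.92344322  0.81080716] [-0.848, 2.274, -1.339] [[534.51153783   0.         286.62061366]
 [  0.         534.51153783 226.33704847]
 [  0.           0.           1.        ]]
top [0.25107835 0.10432613 1.32559582] [-2.128, 2.096, -0.215] [[516.55814781   0.         268.46534023]
 [  0.         516.55814781 207.16994543]
 [  0.           0.           1.        ]]
time_s 0.1
q [ 1.0998  0.5371 -0.0044  1.5388  0.0026  1.0673 -0.0712]
qd [-0.0012 -0.0012 -0.0004 -0.0002  0.001   0.0001  0.001 ]
joint_torque [ 2.70000e-03 -5.84570e+01  1.05220e+00 -2.59778e+01  1.27000e-02
  4.60000e-03 -0.00000e+00]
tcp_pos [ 0.2558 -0.597   0.2305]
ee_rot [-3.0759e+00 -6.3140e-01  7.0000e-04]
ft_force [-0.1469  0.37   -0.5115]
ft_torque [-0.0068  0.013   0.0108]
gripper_width 0.0852
```

```bash
sleep 1
```

```text
(no output)
```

View pics/scene0.png

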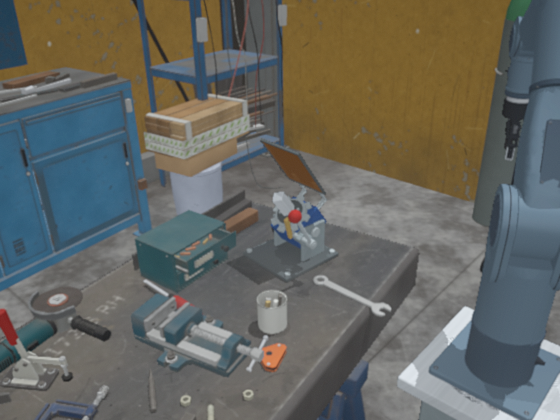

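View pics/top0.png

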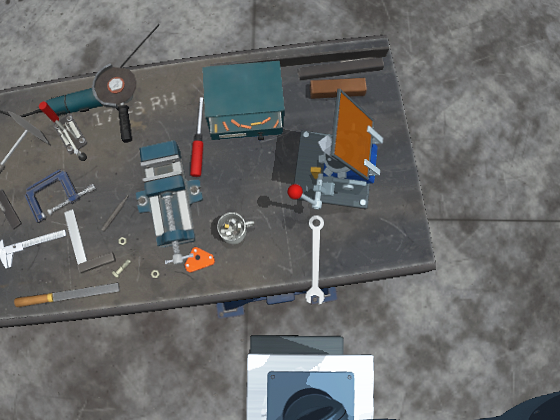

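```bash
python3 - <<'E'
from h import *
a=cv2.imread('pics/scene0.png')[130:290,220:400]; cv2.imwrite('pics/sc0.png',cv2.resize(a,None,fx=3.7,fy=3.7,interpolation=cv2.INTER_CUBIC))
a=cv2.imread('pics/top0.png')[80:230,260:400]; cv2.imwrite('pics/tc0.png',cv2.resize(a,None,fx=4,fy=4,interpolation=cv2.INTER_CUBIC))
E
```

```text
(no output)
```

View pics/sc0.png

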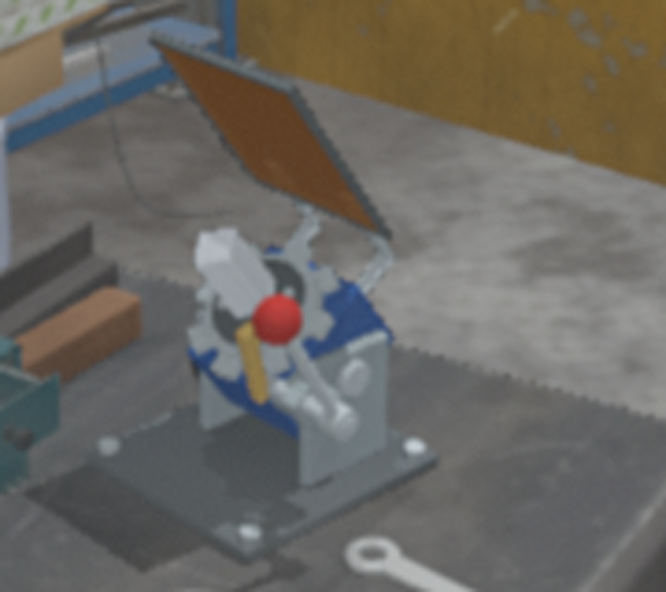

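View pics/tc0.png

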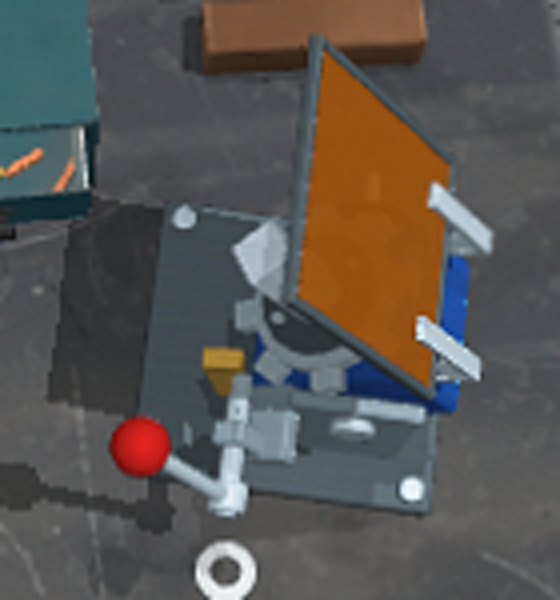

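```bash
python3 - <<'E'
from h import *
import pickle
s=pickle.load(open('pics/scene0.pkl','rb'));t=pickle.load(open('pics/top0.pkl','rb'))
S=lambda u,v:(220+u/3.7-.36,130+v/3.7-.36); T=lambda u,v:(260+u/4-.37,80+v/4-.37)
def red(f,x0,x1,y0,y1):
    c=f['color'][y0:y1,x0:x1].astype(int); m=((c[...,2]>110)&(c[...,1]<70)&(c[...,0]<70)).astype(np.uint8)
    n,l,st,ce=cv2.connectedComponentsWithStats(m); k=1+np.argmax(st[1:,4]); 
    (cx,cy),r=cv2.minEnclosingCircle(np.argwhere(l==k)[:,::-1].astype(np.float32)); return (cx+x0,cy+y0),r,st[k]
b1=red(s,270,320,195,235);b2=red(t,280,310,175,210);print(b1,b2)
print('ball',tri(s,b1[0],t,b2[0]))
for n,a,b in [('boltFF',(108,446),(185,217)),('boltBN',(415,446),(411,489)),('pivotend',(345,420),(229,500)),('scrTopFar',(152,38),(318,38)),('scrTopNear',(290,85),(293,300)),('scrBotNear',(388,235),(432,395)),('dog',(243,328),(215,352))]:
    print(n,tri(s,S(*a),t,T(*b)))
print('boltFN',onz(s,*S(250,532),0.015))
E
```

```text
((294.2368412017822, 215.76315879821777), 6.7362213134765625, array([ 18,  15,  13,  13, 123], dtype=int32)) ((294.96666622161865, 191.03333282470703), 7.257433891296387, array([  8,   9,  15,  15, 170], dtype=int32))
ball (array([0.5226501 , 0.05160864, 0.20846101]), np.float64(0.003237604670625959))
boltFF (array([0.72876682, 0.01311144, 0.01176619]), np.float64(0.0027041613209174606))
boltBN (array([ 0.54249134, -0.13437456,  0.0165912 ]), np.float64(0.002415383417757046))
pivotend (array([ 0.51241633, -0.00717143,  0.1090181 ]), np.float64(7.25330761923856e-05))
scrTopFar (array([ 0.71220005, -0.03453817,  0.33491417]), np.float64(0.002098617619630376))
scrTopNear (array([ 0.56784947, -0.0174643 ,  0.33949451]), np.float64(0.004775194556088373))
scrBotNear (array([ 0.5575993 , -0.11419511,  0.19846495]), np.float64(0.0037258329083839975))
dog (array([0.59196298, 0.00626149, 0.15939309]), np.float64(0.0036618148826425556))
boltFN [0.56403877 0.0357154  0.015     ]
```

```bash
python3 - <<'E'
from h import *
a=cv2.imread('pics/scene0.png')[180:250,260:330]; cv2.imwrite('pics/sc1.png',cv2.resize(a,None,fx=8,fy=8,interpolation=cv2.INTER_CUBIC))
a=cv2.imread('pics/top0.png')[125:185,310:370]; cv2.imwrite('pics/tc1.png',cv2.resize(a,None,fx=9,fy=9,interpolation=cv2.INTER_CUBIC))
E
```

```text
(no output)
```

View pics/sc1.png

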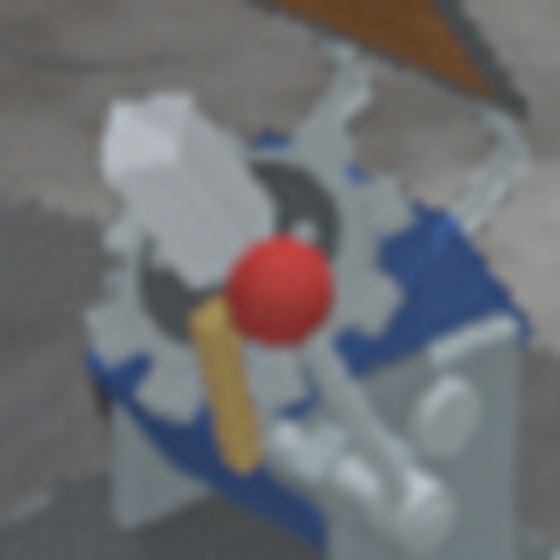

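View pics/tc1.png

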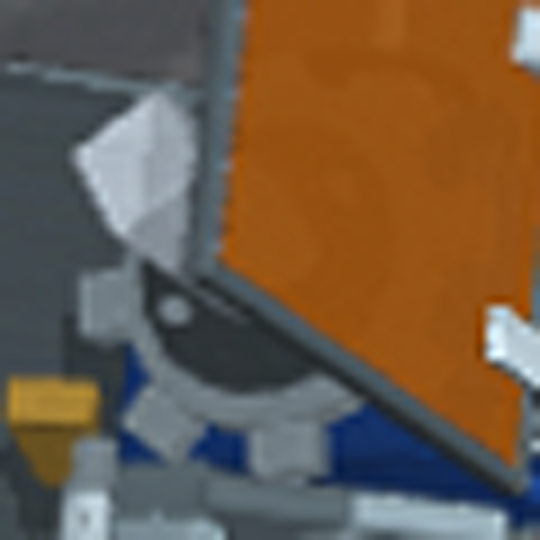

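```bash
python3 - <<'E'
from h import *
import pickle
s=pickle.load(open('pics/scene0.pkl','rb'));t=pickle.load(open('pics/top0.pkl','rb'))
S=lambda u,v:(260+u/8-.44,180+v/8-.44); T=lambda u,v:(310+u/9-.44,125+v/9-.44)
P={}
for n,a,b in [('A',(106,162),(75,155)),('B',(112,105),(155,92)),('C',(182,148),(130,240))]:
    P[n],e=tri(s,S(*a),t,T(*b)); print(n,P[n],e)
A,B,C=P['A'],P['B'],P['C']
print(np.linalg.norm(B-A),np.linalg.norm(C-A)); nn=np.cross(C-A,B-A);print(nn/np.linalg.norm(nn)); print('ctr',(B+C)/2)
py=np.array([.992,-.125,0]);px=np.array([-.125,-.992,0]);a=-px*np.sin(np.radians(35))+np.array([0,0,np.cos(np.radians(35))]);n=np.cross(py,a);print('a',a,'n',n)
edge=np.array([.640,-.026,.337]);q=edge-.083*n
ctr=(B+C)/2; print('axis pt along a near ctr', q+a*np.dot(ctr-q,a))
D=B+C-A
# gear: teeth; project model points
foot=ctr-.071*a; print('foot',foot)
for nm,X in [('foot',foot),('gear_edge',foot-.006*a-.06*py),('D',D)]: print(nm,X,proj(s,X),proj(t,X))
for X in (A,B,C): 
    r=X-ctr; print(np.degrees(np.arctan2(r@n,r@py)),np.hypot(r@n,r@py),r@a)
E
```

```text
A [ 0.64373588 -0.0020951   0.19360874] 0.002104906435213813
B [ 0.65830663 -0.02173436  0.20276294] 0.002793517275055919
C [ 0.61955156 -0.01451518  0.20137876] 0.004468352513570472
0.026111422398338652 0.02827566128431598
[0.0527569  0.45377741 0.88955201]
ctr [ 0.6389291  -0.01812477  0.20207085]
a [0.07169705 0.56898782 0.81915204] n [-0.10239401 -0.81259883  0.57339805]
axis pt along a near ctr [ 0.64088997 -0.0189372   0.2024768 ]
foot [ 0.63383861 -0.0585229   0.14391106]
foot [ 0.63383861 -0.0585229   0.14391106] [[290.20504814 210.31736515]] [[339.17542934 152.53117771]]
gear_edge [ 0.57388842 -0.05443683  0.13899614] [[306.16177556 219.05849355]] [[337.63179848 177.10913142]]
D [ 0.63412231 -0.03415443  0.21053296] [[283.90393868 191.10441654]] [[332.36878273 143.25364757]]
-81.44141416440462 0.01857689853232962 0.002533557840593762
3.9134168457410645 0.019719695382106137 -9.757195675094292e-05
-176.08658315425896 0.019719695382106137 9.757195675094292e-05
```

Call:
drive_tool([
  {"dp": [0.02,-0.02,-0.04],"twist": 3,"grip": 0},
  {"dp": [0.05,-0.055,-0.08],"twist": 6,"grip": 0},
  {"dp": [0.08,-0.09,-0.11],"twist": 9,"grip": 0},
  {"dp": [0.115,-0.125,-0.11],"twist": 12,"grip": 0},
  {"dp": [0.15,-0.165,-0.11],"twist": 15,"grip": 0},
  {"dp": [0.185,-0.205,-0.11],"twist": 18,"grip": 0},
  {"dp": [0.22,-0.245,-0.11],"twist": 21,"grip": 0},
  {"dp": [0.255,-0.285,-0.11],"twist": 23,"grip": 0},
])

```text
time_s: 1.1
tcp_pos: [0.3782, -0.2332, 0.3411]
ee_rot: [-3.142, -0.003, 0.0]
ft_force: [0.8, 0.0, -0.3]
gripper_width: -0.0
```

```bash
python3 - <<'E'
from h import *
o=manip.get_obs(); M=R.from_rotvec(o['ee_rot']).as_matrix()
print(o['time_s'],o['tcp_pos'],M.round(3).tolist(),np.round(o['q'],2))
print('to (0.507,0.13,0.34):',M.T@(np.array([.507,.13,.34])-o['tcp_pos']))
E
```

```text
1.1 [ 0.37821875 -0.23324487  0.34112436] [[1.0, 0.002, -0.0], [0.002, -1.0, 0.0], [-0.0, -0.0, -1.0]] [ 0.61  0.07 -0.17  1.9   0.01  1.17 -1.13]
to (0.507,0.13,0.34): [ 0.1295221  -0.36298145  0.00109802]
```

Call:
drive_tool([
  {"dp": [0.016,-0.045,0],"twist": 0,"grip": 0},
  {"dp": [0.032,-0.09,0],"twist": 0,"grip": 0},
  {"dp": [0.048,-0.135,0],"twist": 0,"grip": 0},
  {"dp": [0.064,-0.18,0],"twist": 0,"grip": 0},
  {"dp": [0.08,-0.225,0],"twist": 0,"grip": 0},
  {"dp": [0.097,-0.27,0],"twist": 0,"grip": 0},
  {"dp": [0.115,-0.32,0],"twist": 0,"grip": 0},
  {"dp": [0.13,-0.363,0],"twist": 0,"grip": 0},
])

```text
time_s: 2.1
tcp_pos: [0.5071, 0.1302, 0.341]
ee_rot: [-3.141, -0.006, 0.001]
ft_force: [0.6, 0.1, 0.4]
gripper_width: 0.0005
```

Call:
drive_tool([
  {"dp": [0,0,0.03],"twist": 0,"grip": 0},
  {"dp": [0,0,0.07],"twist": 0,"grip": 0},
  {"dp": [0,0,0.11],"twist": 0,"grip": 0},
  {"dp": [0,0,0.14],"twist": 0,"grip": 0},
  {"dp": [0,0,0.14],"twist": 0,"grip": 0},
])

```text
time_s: 2.72
tcp_pos: [0.505, 0.1277, 0.1992]
ee_rot: [3.14, 0.006, -0.008]
ft_force: [0.7, -0.6, 0.0]
gripper_width: -0.0002
```

```bash
python3 - <<'E'
from h import *
o=manip.get_obs()
print(o['time_s'],o['tcp_pos'],o['ee_rot'],np.round(o['q'],2))
a=grab('scene','scene1')['color'][100:310,170:450]; cv2.imwrite('pics/sc2.png',cv2.resize(a,None,fx=2.8,fy=2.8,interpolation=cv2.INTER_CUBIC))
E
```

```text
2.725 [0.50502254 0.1277193  0.19922109] [ 3.1403714   0.00564885 -0.00805006] [ 0.05  0.4  -0.47  1.88  0.23  0.91 -2.1 ]
```

View pics/sc2.png

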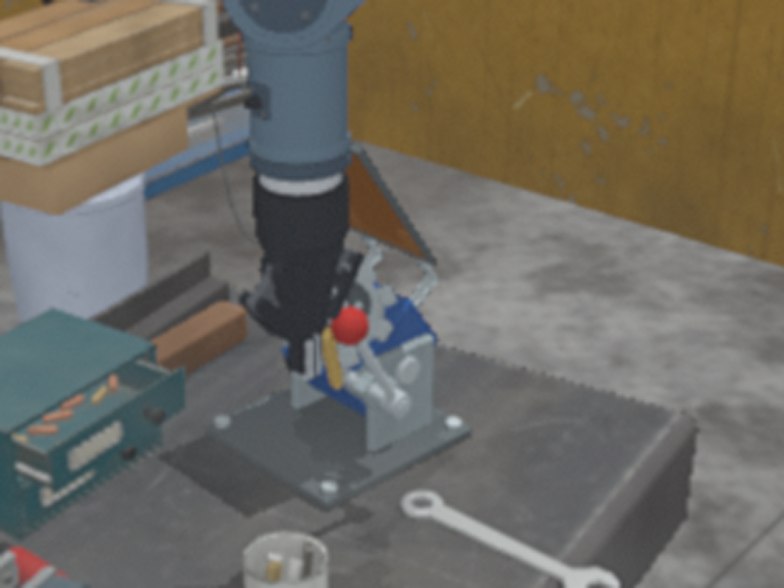

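Call:
drive_tool([
  {"dp": [0,0.02,0],"twist": 0,"grip": 0},
  {"dp": [0,0.04,0],"twist": 0,"grip": 0},
  {"dp": [0,0.055,0],"twist": 0,"grip": 0},
  {"dp": [0,0.068,0],"twist": 0,"grip": 0},
  {"dp": [0,0.08,0],"twist": 0,"grip": 0},
  {"dp": [0,0.092,0],"twist": 0,"grip": 0},
  {"dp": [0,0.102,0],"twist": 0,"grip": 0},
  {"dp": [0,0.108,0],"twist": 0,"grip": 0},
])

```text
time_s: 3.78
tcp_pos: [0.5072, 0.0189, 0.2012]
ee_rot: [3.141, 0.003, -0.001]
ft_force: [0.9, -1.7, -0.4]
gripper_width: 0.0
```

```bash
python3 - <<'E'
from h import *
o=manip.get_obs()
print(o['time_s'],o['tcp_pos'],o['ee_rot'],np.round(o['q'],2))
a=grab('scene','scene2')['color'][100:310,170:450]; cv2.imwrite('pics/sc3.png',cv2.resize(a,None,fx=2.8,fy=2.8,interpolation=cv2.INTER_CUBIC))
E
```

```text
3.775 [0.50724458 0.01886474 0.20115898] [ 3.14100840e+00  2.51721011e-03 -5.04102337e-04] [ 0.24  0.37 -0.44  1.92  0.2   0.9  -1.88]
```

View pics/sc3.png

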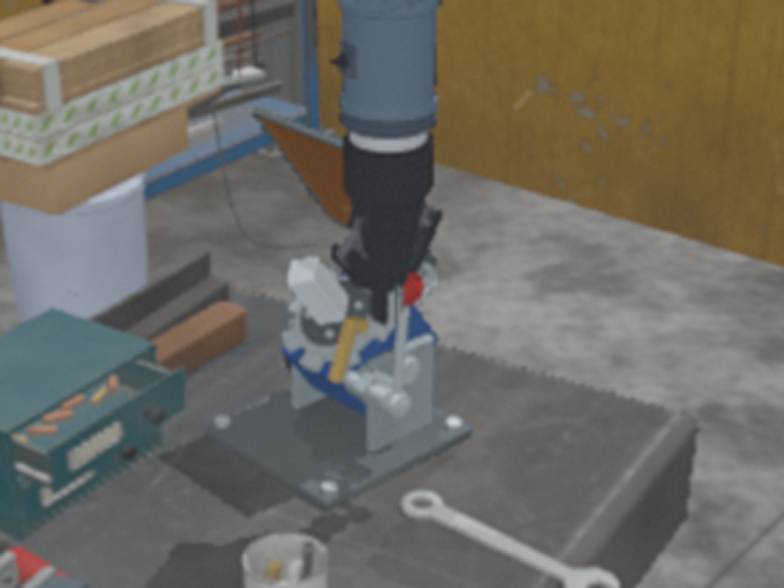

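Call:
drive_tool([
  {"dp": [0,0.005,0],"twist": 0,"grip": 0},
  {"dp": [0,0.01,0],"twist": 0,"grip": 0},
  {"dp": [0,0.014,0],"twist": 0,"grip": 0},
  {"dp": [0,0.014,0],"twist": 0,"grip": 0},
  {"dp": [0,-0.02,0],"twist": 0,"grip": 0},
  {"dp": [0,-0.05,0],"twist": 0,"grip": 0},
  {"dp": [0,-0.08,0],"twist": 0,"grip": 0},
  {"dp": [0,-0.08,0],"twist": 0,"grip": 0},
])

```text
time_s: 4.82
tcp_pos: [0.5067, 0.1035, 0.2015]
ee_rot: [-3.14, -0.013, -0.001]
ft_force: [0.8, -0.4, -0.5]
gripper_width: -0.0001
```

```bash
python3 - <<'E'
from h import *
o=manip.get_obs()
print(o['time_s'],o['tcp_pos'],o['ft_force'])
a=grab('scene','scene3')['color'][100:310,170:450]; cv2.imwrite('pics/sc4.png',cv2.resize(a,None,fx=2.8,fy=2.8,interpolation=cv2.INTER_CUBIC))
a=grab('top','top3')['color'][80:230,260:400]; cv2.imwrite('pics/tc4.png',cv2.resize(a,None,fx=4,fy=4,interpolation=cv2.INTER_CUBIC))
E
```

```text
4.825 [0.5067183  0.10351173 0.20149556] [ 0.80906517 -0.42989744 -0.48506533]
```

View pics/sc4.png

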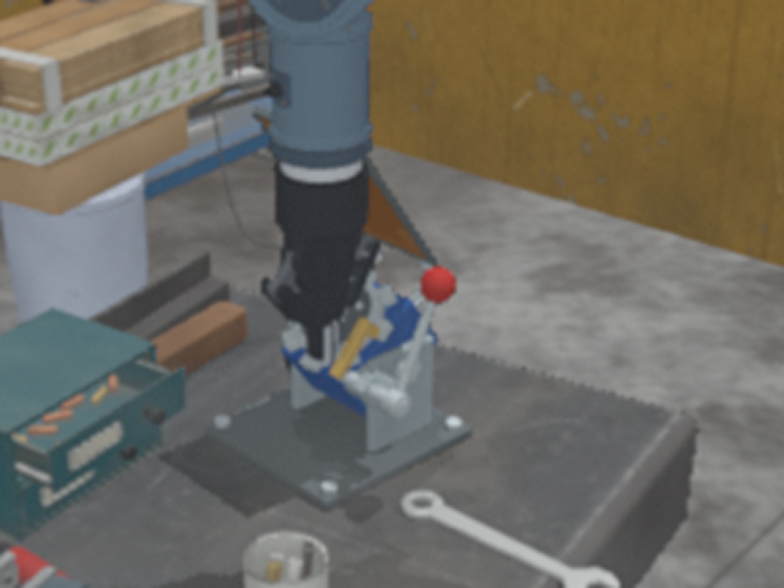

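View pics/tc4.png

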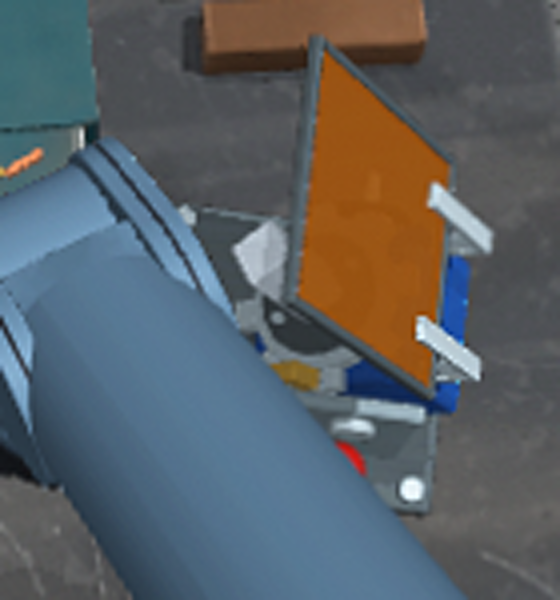

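```bash
python3 - <<'E'
from h import *
import pickle
s=pickle.load(open('pics/scene3.pkl','rb'))
c=s['color'][190:225,310:340].astype(int); m=((c[...,2]>110)&(c[...,1]<70)&(c[...,0]<70)).astype(np.uint8)
p=np.argwhere(m)[:,::-1].astype(np.float32);(u,v),r=cv2.minEnclosingCircle(p);u+=310;v+=190;print(u,v,r)
py=np.array([.992,-.125,0]);px=np.array([-.125,-.992,0])
piv=np.array([.5154,-.0054,.1089])
for d in(-.003,0,.003):
    o,dd=ray(s,u,v); P=o+dd*((piv+d*py-o)@py)/(dd@py); r=P-piv; print(P,np.hypot(r@px,r[2]),np.arctan2(r@px,r[2])+.5236)
a=cv2.imread('pics/top3.png')[140:190,310:360]; cv2.imwrite('pics/tc5.png',cv2.resize(a,None,fx=11,fy=11,interpolation=cv2.INTER_CUBIC))
E
```

```text
326.0 201.0 6.082862854003906
[ 0.50665518 -0.05080637  0.21522608] 0.11590420857791753 0.9329954235104936
[ 0.50924372 -0.05425628  0.21311707] 0.11526178570053099 0.964946942025571
[ 0.51183225 -0.05770618  0.21100807] 0.11473828076533808 0.9972232522348763
```

View pics/tc5.png

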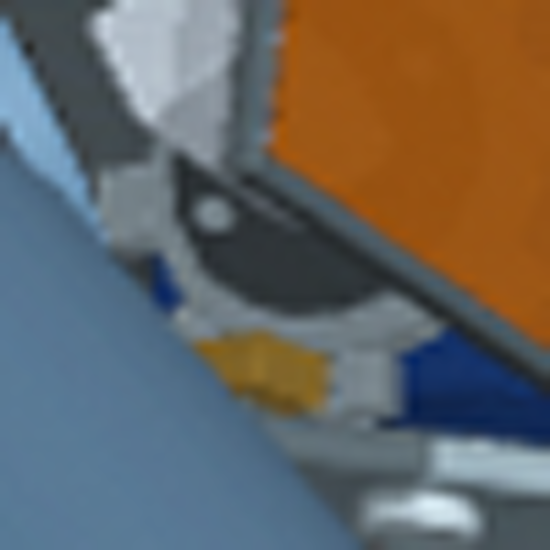

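```bash
python3 - <<'E'
from h import *
import pickle
t=pickle.load(open('pics/top0.pkl','rb'));s=pickle.load(open('pics/scene0.pkl','rb'))
T=lambda u,v:(310+u/9-.44,125+v/9-.44);S=lambda u,v:(260+u/8-.44,180+v/8-.44)
py=np.array([.992,-.125,0]);px=np.array([-.125,-.992,0]);a=-px*np.sin(np.radians(35))+np.array([0,0,np.cos(np.radians(35))]);n=np.cross(py,a)
ctr=np.array([.640,-.0185,.2023]); g=ctr-.077*a
for f,F,pts in((t,T,[(100,300),(165,415),(290,450),(250,425),(328,480),(252,480),(325,415)]),(s,S,[(120,330),(175,390),(280,385),(368,305),(392,205),(120,240)])):
  for p in pts:
    o,d=ray(f,*F(*p)); P=o+d*((g-o)@a)/(d@a); r=P-g; print(p,P.round(4),np.degrees(np.arctan2(r@n,r@py)).round(1),np.hypot(r@n,r@py).round(4))
E
```

```text
(100, 300) [ 0.6306 -0.0173  0.1083] -100.0 0.0548
(165, 415) [ 0.5941 -0.0331  0.1225] -146.3 0.0525
(290, 450) [ 0.5787 -0.0637  0.145 ] 169.6 0.0561
(250, 425) [ 0.5875 -0.0541  0.1376] -176.7 0.0478
(328, 480) [ 0.5688 -0.0726  0.1521] 160.7 0.0677
(252, 480) [ 0.5719 -0.0542  0.1391] -179.8 0.0631
(325, 415) [ 0.587  -0.0724  0.1504] 157.1 0.0498
(120, 330) [ 0.6652 -0.0283  0.1129] -60.3 0.0528
(175, 390) [ 0.6287 -0.0159  0.1075] -101.7 0.0565
(280, 385) [ 0.5911 -0.0267  0.1183] -142.4 0.0599
(368, 305) [ 0.5782 -0.0572  0.1406] 177.6 0.0565
(392, 205) [ 0.5937 -0.0885  0.161 ] 134.4 0.0532
(120, 240) [ 0.6892 -0.0551  0.1294] -17.7 0.056
```

Call:
drive_tool([
  {"dp": [0.03,0,-0.01],"twist": 0,"grip": 0.043},
  {"dp": [0.07,0.01,-0.02],"twist": 0,"grip": 0.043},
  {"dp": [0.11,0.02,-0.02],"twist": 0,"grip": 0.043},
  {"dp": [0.15,0.035,-0.02],"twist": 0,"grip": 0.043},
  {"dp": [0.17,0.055,-0.02],"twist": 0,"grip": 0.043},
  {"dp": [0.17,0.0735,-0.02],"twist": 0,"grip": 0.043},
  {"dp": [0.17,0.0735,-0.02],"twist": 0,"grip": 0.043},
  {"dp": [0.17,0.0735,-0.02],"twist": 0,"grip": 0.043},
])

```text
time_s: 5.92
tcp_pos: [0.6754, 0.0297, 0.2193]
ee_rot: [-3.138, -0.008, 0.005]
ft_force: [3.3, 7.3, -9.9]
gripper_width: 0.0432
```

```bash
python3 - <<'E'
from h import *
o=manip.get_obs()
print(o['time_s'],o['tcp_pos'],o['ee_rot'],o['ft_force'],o['gripper_width'])
a=grab('scene','scene4')['color'][100:310,170:450]; cv2.imwrite('pics/sc6.png',cv2.resize(a,None,fx=2.8,fy=2.8,interpolation=cv2.INTER_CUBIC))
a=grab('top','top4')['color'][60:230,230:400]; cv2.imwrite('pics/tc6.png',cv2.resize(a,None,fx=3.5,fy=3.5,interpolation=cv2.INTER_CUBIC))
E
```

```text
5.925 [0.67536277 0.02967804 0.21925308] [-3.13756873 -0.008171    0.00479897] [ 3.342634    7.27744636 -9.87968319] 0.04322354735962793
```

View pics/sc6.png

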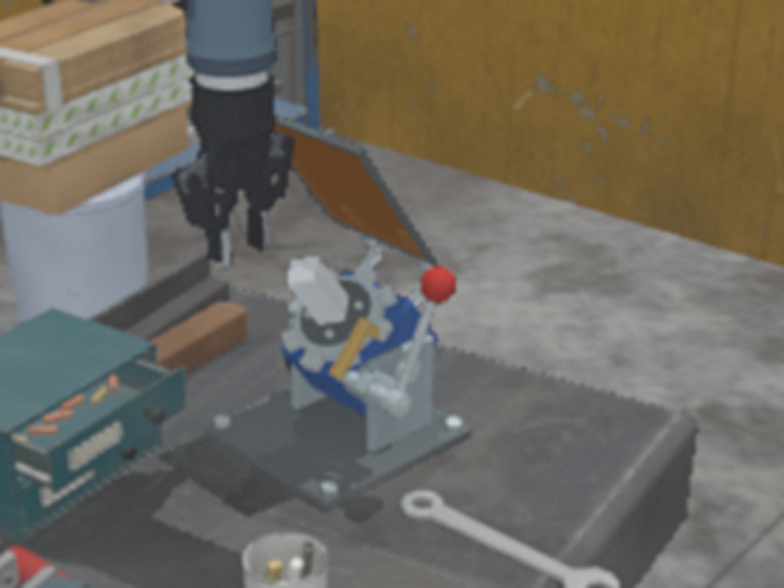

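View pics/tc6.png

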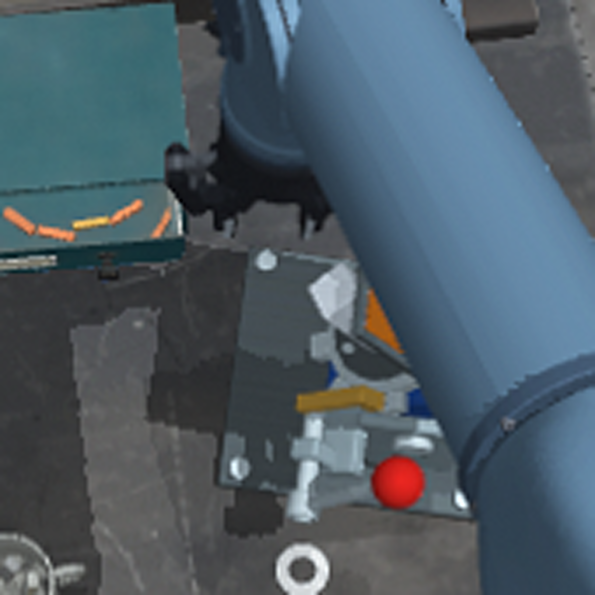

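Call:
drive_tool([
  {"dp": [0,-0.02,0],"twist": 0,"grip": 0.043},
  {"dp": [0,-0.03,0.01],"twist": 0,"grip": 0.043},
  {"dp": [0,-0.03,0.03],"twist": 0,"grip": 0.043},
  {"dp": [0,-0.03,0.047],"twist": 0,"grip": 0.043},
  {"dp": [0,-0.03,0.047],"twist": 0,"grip": 0.043},
  {"dp": [0,-0.03,0.047],"twist": 0,"grip": 0.043},
])

```text
time_s: 6.78
tcp_pos: [0.6774, 0.057, 0.1744]
ee_rot: [3.142, 0.004, 0.0]
ft_force: [-0.7, 0.3, 0.5]
gripper_width: 0.043
```

```bash
python3 - <<'E'
from h import *
o=manip.get_obs()
print(o['time_s'],o['tcp_pos'],o['ee_rot'],o['ft_force'],o['gripper_width'])
E
```

```text
6.775 [0.67740843 0.05700687 0.17437944] [3.14150800e+00 4.28635463e-03 3.93351542e-04] [-0.66889049  0.30924365  0.46869315] 0.04297578649509669
```

Free again (that was a light touch of the screen, about 12 N). Now move in at the lower height, carefully.

Call:
drive_tool([
  {"dp": [0,0.008,0],"twist": 0,"grip": 0.043},
  {"dp": [0,0.016,0],"twist": 0,"grip": 0.043},
  {"dp": [0,0.022,0],"twist": 0,"grip": 0.043},
  {"dp": [0,0.025,0],"twist": 0,"grip": 0.043},
  {"dp": [0,0.025,0],"twist": 0,"grip": 0.043},
])

```text
time_s: 7.4
tcp_pos: [0.6772, 0.0321, 0.1743]
ee_rot: [3.142, 0.005, -0.0]
ft_force: [-0.9, 0.8, -0.5]
gripper_width: 0.0428
```

```bash
python3 - <<'E'
from h import *
o=manip.get_obs()
print(o['time_s'],o['tcp_pos'],o['ee_rot'],o['ft_force'],o['gripper_width'])
a=grab('scene','scene5')['color'][120:260,200:390]; cv2.imwrite('pics/sc7.png',cv2.resize(a,None,fx=4.2,fy=4.2,interpolation=cv2.INTER_CUBIC))
a=grab('top','top5')['color'][60:230,230:400]; cv2.imwrite('pics/tc7.png',cv2.resize(a,None,fx=3.5,fy=3.5,interpolation=cv2.INTER_CUBIC))
E
```

```text
7.4 [0.67719601 0.03213508 0.17425723] [ 3.14155192e+00  4.65242838e-03 -1.30238837e-04] [-0.88378377  0.82805784 -0.4820594 ] 0.042767232445271725
```

View pics/sc7.png

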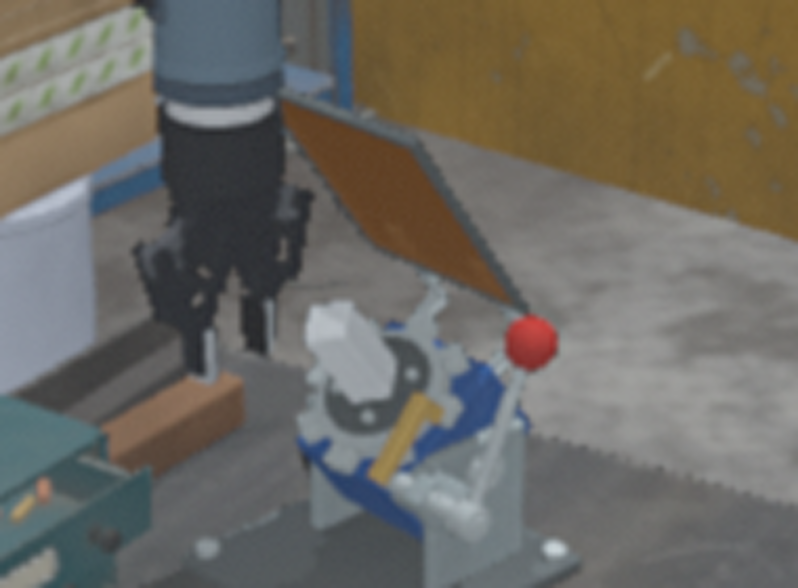

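View pics/tc7.png

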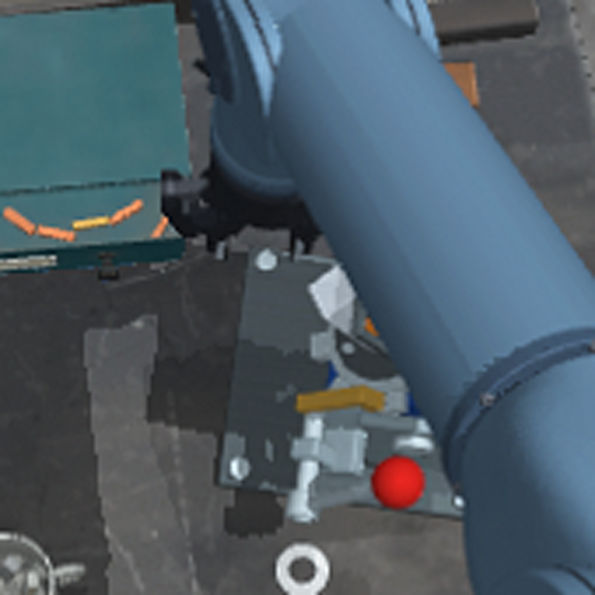

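```bash
python3 - <<'E'
from h import *
import pickle
s=pickle.load(open('pics/scene5.pkl','rb'))
S=lambda u,v:(200+u/4.2-.38,120+v/4.2-.38)
for p in [(272,345),(268,353),(243,345)]:
  for x in (.666,.677,.688):
    o,d=ray(s,*S(*p)); print(p,o+d*(x-o[0])/d[0])
# predictions of finger corners
for P in [(.666,-.006,.18),(.688,-.006,.18),(.666,.0085,.18),(.688,.0085,.18)]:
    q=proj(s,np.array(P))[0]; print(P,(q+.38-[200,120])*4.2)
E
```

```text
(272, 345) [0.666      0.00856055 0.18511526]
(272, 345) [ 0.677      -0.0027426   0.17738499]
(272, 345) [ 0.688      -0.01404576  0.16965472]
(268, 353) [0.666      0.0124297  0.18094467]
(268, 353) [0.677      0.00117435 0.17316287]
(268, 353) [ 0.688      -0.010081    0.16538107]
(243, 345) [0.666      0.03441743 0.1948583 ]
(243, 345) [0.677      0.02343373 0.18724841]
(243, 345) [0.688      0.01245003 0.17963851]
(0.666, -0.006, 0.18) [287.93065511 344.47766454]
(0.688, -0.006, 0.18) [262.91488994 334.78769818]
(0.666, 0.0085, 0.18) [272.3153028  352.22278307]
(0.688, 0.0085, 0.18) [247.27523912 342.39976402]
```

Call:
drive_tool([
  {"dp": [0,0,0.003],"twist": 0,"grip": 0.07},
  {"dp": [0,0,0.006],"twist": 0,"grip": 0.07},
  {"dp": [0,0,0.006],"twist": 0,"grip": 0.07},
  {"dp": [0,0,0.006],"twist": 0,"grip": 0.07},
])

```text
time_s: 8.0
tcp_pos: [0.6772, 0.0325, 0.1683]
ee_rot: [-3.142, -0.005, 0.0]
ft_force: [-0.6, -0.4, 0.7]
gripper_width: 0.0697
```

```bash
python3 - <<'E'
from h import *
o=manip.get_obs()
print(o['time_s'],o['tcp_pos'],o['ee_rot'],o['ft_force'],o['gripper_width'])
a=grab('scene','scene6')['color'][150:240,230:330]; cv2.imwrite('pics/sc8.png',cv2.resize(a,None,fx=6.5,fy=6.5,interpolation=cv2.INTER_CUBIC))
E
```

```text
8.0 [0.67722903 0.03251732 0.16825995] [-3.14158140e+00 -5.46727870e-03  4.62821563e-05] [-0.57384483 -0.43030714  0.71015543] 0.06967189648271191
```

View pics/sc8.png

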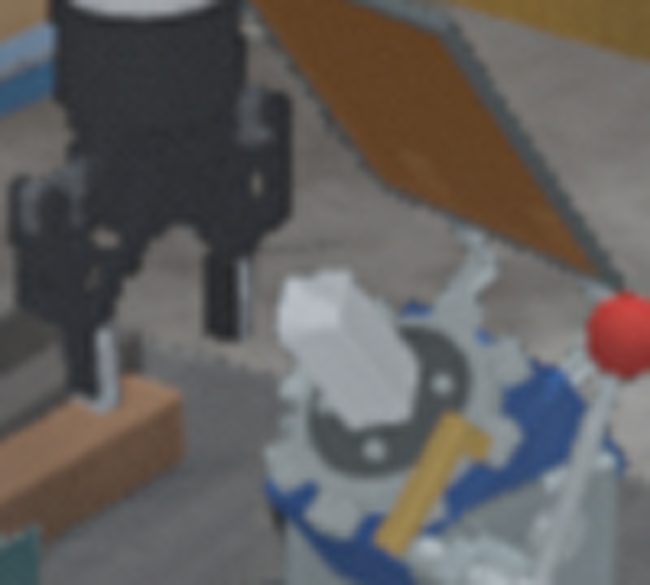

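```bash
python3 - <<'E'
from h import *
import pickle
s=pickle.load(open('pics/scene6.pkl','rb'))
S=lambda u,v:(230+u/6.5-.42,150+v/6.5-.42)
for p,x in [((250,325),.666),((248,335),.666),((205,320),.688),((205,335),.688)]:
    o,d=ray(s,*S(*p)); print(p,o+d*(x-o[0])/d[0])
ctr=np.array([.640,-.0185,.2023])
for P in [ctr,(.6437,-.002,.1936),(.666,-.003,.18),(.666,-.003,.20)]:
    q=proj(s,np.array(P))[0]; print(P,(q+.42-[230,150])*6.5)
E
```

```text
(250, 325) [ 0.666      -0.00572855  0.18622438]
(248, 335) [ 0.666      -0.00435828  0.18216592]
(205, 320) [ 0.688      -0.0018475   0.18310476]
(205, 335) [ 0.688      -0.00151507  0.1763129 ]
[ 0.64   -0.0185  0.2023] [317.06023067 296.86101445]
(0.6437, -0.002, 0.1936) [283.43851174 327.17286272]
(0.666, -0.003, 0.18) [245.89323756 340.84702615]
(0.666, -0.003, 0.2) [244.51403666 296.89646512]
```

Call:
drive_tool([
  {"dp": [-0.006,0.002,0],"twist": 0,"grip": 0.07},
  {"dp": [-0.012,0.002,0],"twist": 0,"grip": 0.07},
  {"dp": [-0.016,0.002,0],"twist": 0,"grip": 0.07},
  {"dp": [-0.019,0.002,0],"twist": 0,"grip": 0.07},
  {"dp": [-0.022,0.002,0],"twist": 0,"grip": 0.07},
  {"dp": [-0.022,0.002,0],"twist": 0,"grip": 0.07},
])

```text
time_s: 8.8
tcp_pos: [0.6613, 0.0315, 0.1702]
ee_rot: [-3.139, -0.009, -0.023]
ft_force: [18.7, 1.1, -7.1]
gripper_width: 0.0699
```

```bash
python3 - <<'E'
from h import *
o=manip.get_obs()
print(o['time_s'],o['tcp_pos'],o['ee_rot'],o['ft_force'],o['gripper_width'])
a=grab('scene','scene7')['color'][150:240,230:330]; cv2.imwrite('pics/sc9.png',cv2.resize(a,None,fx=6.5,fy=6.5,interpolation=cv2.INTER_CUBIC))
E
```

```text
8.8 [0.66131039 0.03150367 0.17024802] [-3.13894788 -0.00857385 -0.02266387] [18.73154755  1.11340288 -7.12716351] 0.06993324298842084
```

View pics/sc9.png

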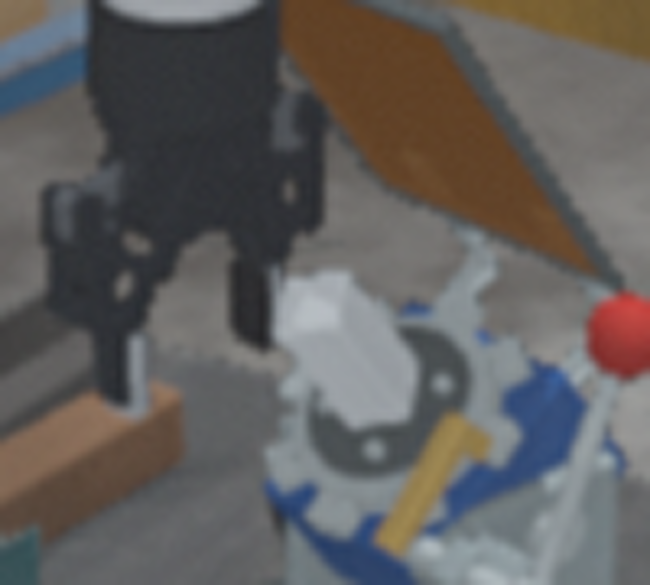

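Call:
drive_tool([
  {"dp": [0.008,0,0],"twist": 0,"grip": 0.07},
  {"dp": [0.008,-0.005,0],"twist": 0,"grip": 0.07},
  {"dp": [0.002,-0.005,0],"twist": 0,"grip": 0.07},
  {"dp": [-0.002,-0.005,0],"twist": 0,"grip": 0.07},
  {"dp": [-0.005,-0.005,0],"twist": 0,"grip": 0.07},
  {"dp": [-0.008,-0.005,0],"twist": 0,"grip": 0.07},
  {"dp": [-0.008,-0.005,0],"twist": 0,"grip": 0.07},
])

```text
time_s: 9.72
tcp_pos: [0.6552, 0.0393, 0.1706]
ee_rot: [-3.135, -0.012, -0.031]
ft_force: [26.1, 7.2, -12.6]
gripper_width: 0.0697
```

```bash
python3 - <<'E'
from h import *
o=manip.get_obs()
print(o['time_s'],o['tcp_pos'],o['ee_rot'],o['ft_force'],o['gripper_width'])
a=grab('scene','scene8')['color'][150:240,230:330]; cv2.imwrite('pics/sc10.png',cv2.resize(a,None,fx=6.5,fy=6.5,interpolation=cv2.INTER_CUBIC))
E
```

```text
9.725 [0.6552115  0.03926254 0.17059835] [-3.13496689 -0.01238383 -0.03081659] [ 26.12299941   7.2485501  -12.56266821] 0.06971573933334868
```

View pics/sc10.png

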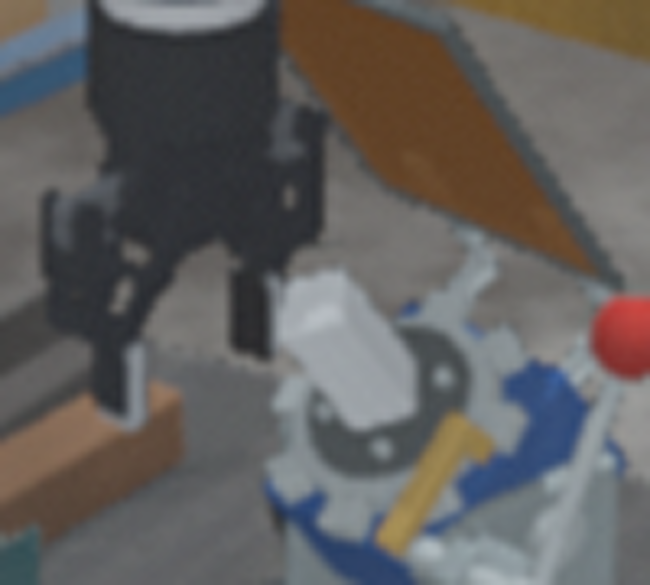

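Call:
drive_tool([
  {"dp": [-0.003,0,0],"twist": 0,"grip": 0.07},
  {"dp": [-0.006,0,0],"twist": 0,"grip": 0.07},
  {"dp": [-0.009,0,0],"twist": 0,"grip": 0.07},
  {"dp": [-0.009,0,0],"twist": 0,"grip": 0.07},
])

```text
time_s: 10.28
tcp_pos: [0.6485, 0.0441, 0.1726]
ee_rot: [-3.129, -0.018, -0.04]
ft_force: [30.3, 14.6, -9.9]
gripper_width: 0.0703
```

```bash
python3 - <<'E'
from h import *
o=manip.get_obs()
print(o['time_s'],o['tcp_pos'],o['ee_rot'],o['ft_force'],o['gripper_width'])
a=grab('scene','scene9')['color'][150:240,230:330]; cv2.imwrite('pics/sc11.png',cv2.resize(a,None,fx=6.5,fy=6.5,interpolation=cv2.INTER_CUBIC))
E
```

```text
10.275 [0.64854153 0.04414837 0.17258483] [-3.12901316 -0.01793094 -0.04042576] [30.2736138  14.64418699 -9.87013346] 0.07034092895295578
```

View pics/sc11.png

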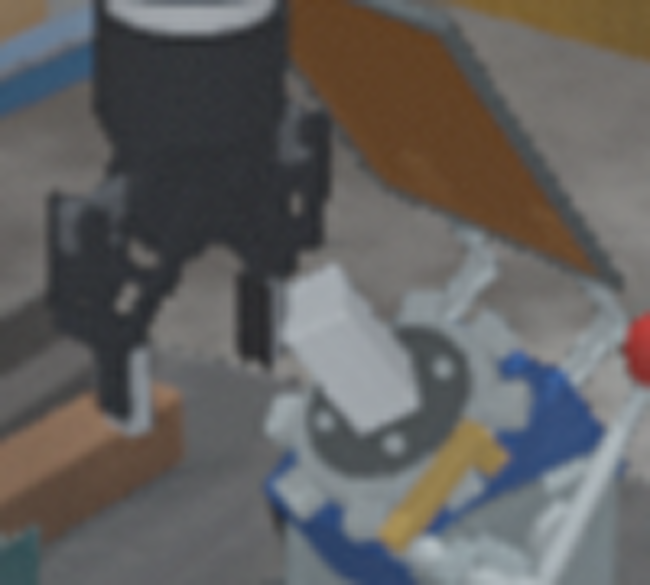

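Call:
drive_tool([
  {"dp": [0,0,0],"twist": 0,"grip": 0.07},
  {"dp": [0,0,0],"twist": 0,"grip": 0.07},
  {"dp": [0,0,0],"twist": 0,"grip": 0.07},
])

```text
time_s: 10.7
tcp_pos: [0.6485, 0.0442, 0.1726]
ee_rot: [-3.129, -0.018, -0.04]
ft_force: [30.0, 14.4, -9.6]
gripper_width: 0.0699
```

```bash
cat > ang.py <<'E'
from h import *
import sys
tag=sys.argv[1]
o=manip.get_obs(); print(o['time_s'],o['tcp_pos'],o['ft_force'])
s=grab('scene',tag)
c=s['color'][185:230,305:350].astype(int); m=((c[...,2]>110)&(c[...,1]<70)&(c[...,0]<70)).astype(np.uint8)
p=np.argwhere(m)[:,::-1].astype(np.float32);(u,v),r=cv2.minEnclosingCircle(p);u+=305;v+=185;print(u,v,r)
py=np.array([.992,-.125,0]);px=np.array([-.125,-.992,0]);piv=np.array([.5154,-.0054,.1089])
for d in(-.005,-.0025,0,.0025):
    o,dd=ray(s,u,v); P=o+dd*((piv+d*py-o)@py)/(dd@py); r=P-piv; print(P,np.hypot(r@px,r[2]),np.arctan2(r@px,r[2])+.5236)
E
python3 ang.py scene10
```

```text
10.7 [0.64853232 0.04416411 0.17256397] [30.04084728 14.41507754 -9.60609822]
331.5 203.5 5.700977325439453
[ 0.50237702 -0.06876281  0.20272835] 0.1138504142817968 1.125719365231273
[ 0.50452658 -0.07169765  0.20092972] 0.11390973720710888 1.1537859913940622
[ 0.50667615 -0.07463248  0.19913109] 0.11405865636191086 1.1818013616174925
[ 0.50882571 -0.07756732  0.19733246] 0.11429682153766278 1.2097218286383857
```

Call:
drive_tool([
  {"dp": [0.003,0,0],"twist": 0,"grip": 0.07},
  {"dp": [0.005,0,0],"twist": 0,"grip": 0.07},
  {"dp": [0.005,0,0],"twist": 0,"grip": 0.07},
  {"dp": [0.005,0,0],"twist": 0,"grip": 0.07},
])

```text
time_s: 11.25
tcp_pos: [0.6494, 0.0441, 0.1719]
ee_rot: [-3.13, -0.016, -0.026]
ft_force: [17.2, 15.5, -0.7]
gripper_width: 0.0698
```

```bash
python3 ang.py scene11
```

```text
11.25 [0.64936    0.04413243 0.17191807] [17.24479765 15.52591199 -0.70996043]
331.5 203.5 5.700977325439453
[ 0.50237702 -0.06876281  0.20272835] 0.1138504142817968 1.125719365231273
[ 0.50452658 -0.07169765  0.20092972] 0.11390973720710888 1.1537859913940622
[ 0.50667615 -0.07463248  0.19913109] 0.11405865636191086 1.1818013616174925
[ 0.50882571 -0.07756732  0.19733246] 0.11429682153766278 1.2097218286383857
```

Call:
drive_tool([
  {"dp": [0.006,-0.006,0],"twist": 0,"grip": 0.07},
  {"dp": [0.006,-0.02,0],"twist": 0,"grip": 0.07},
  {"dp": [0,-0.04,0],"twist": 0,"grip": 0.07},
  {"dp": [-0.03,-0.06,0],"twist": 0,"grip": 0.07},
  {"dp": [-0.06,-0.075,-0.02],"twist": 0,"grip": 0.07},
  {"dp": [-0.08,-0.085,-0.06],"twist": 0,"grip": 0.07},
  {"dp": [-0.08,-0.085,-0.11],"twist": 0,"grip": 0.07},
  {"dp": [-0.08,-0.085,-0.15],"twist": 0,"grip": 0.07},
])

```text
time_s: 12.3
tcp_pos: [0.5614, 0.1212, 0.3199]
ee_rot: [3.141, 0.008, -0.0]
ft_force: [0.0, -0.8, -0.6]
gripper_width: 0.0703
```

```bash
python3 ang.py scene12; python3 - <<'E'
from h import *
f=grab('top','top12')
a=cv2.imread('pics/scene12.png')[150:240,250:350]; cv2.imwrite('pics/sc12.png',cv2.resize(a,None,fx=6.5,fy=6.5,interpolation=cv2.INTER_CUBIC))
E
```

```text
12.3 [0.56139128 0.12121931 0.31991762] [ 0.03900688 -0.80374535 -0.57107512]
331.5 203.5 5.700977325439453
[ 0.50237702 -0.06876281  0.20272835] 0.1138504142817968 1.125719365231273
[ 0.50452658 -0.07169765  0.20092972] 0.11390973720710888 1.1537859913940622
[ 0.50667615 -0.07463248  0.19913109] 0.11405865636191086 1.1818013616174925
[ 0.50882571 -0.07756732  0.19733246] 0.11429682153766278 1.2097218286383857
```

View pics/sc12.png

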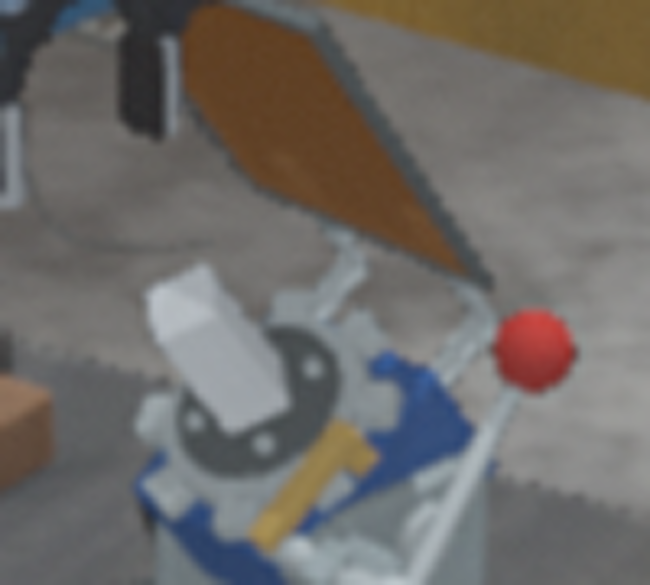

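View pics/top12.png

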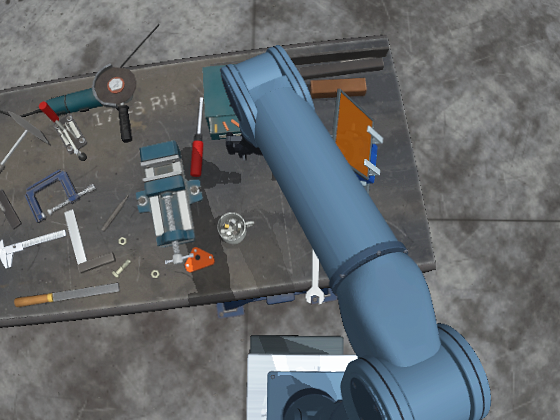

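```bash
python3 -c "
from plant import manip
print(manip.finish_job()); o=manip.get_obs(); print(o['time_s'],o['ft_force'])"
```

```text
the job is handed in; nothing more can be done
None
the job is handed in; nothing more can be done
```

The spindle is back in gear, and I handed the job in about 12.3 s into the run; `finish_job` gives no verdict.

- **Lever:** I pushed the red ball over with the shut fingers. The lever fell and rested on a tooth, measured at about 0.96 rad from the pictures.
- **Square:** The moves only allow a vertical tool, so I couldn't come along the spindle's axis and grip the square. Instead I pushed the corner of the square that sticks out in front of the screen with one finger. The spindle turned one way until the dog dropped into a gap, so no rocking back was needed. Then I let go and drew the arm back to free space.

**Last checks**
- The lever measured about 1.18 rad (1.13 to 1.21 depending on the plane assumed). It read the same under load, with the load partly eased and after release.
- The finger was pressing with about 30 N at the wrist when I saw the dog down, and I held it there for over 0.3 s.
- By eye, the spanner, magnet and cup look unmoved in the last top view, though the arm hides part of the spanner. The wrist force is back to about zero.

**What went wrong on the way**
- The gripper touched the screen with about 13 N on the first approach. I backed off and came in lower.
- The first push did not turn the square (about 19 N, short lever arm). The second, made nearer the corner, did.

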